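# Free the caught lever and shut the tortilla press

## Robot

A 6-joint arm with a two-finger parallel gripper is mounted at the origin on the work surface. World frame = base frame: x ahead of the robot, y to its left, z up, the work surface at z = 0. Lengths are in m, angles in rad, forces in N, time in s.
With the tool pointing down it reaches from about 0.275 to 0.75 m from the base axis. Payload 10.2 kg.
Tool frame: the origin (TCP) lies between the finger pads; the fingertips stand 11 mm ahead of it and the grasp point (between the pads) lies 8 mm behind it; x points along the fingers, z is the direction in which the jaws open and shut, and the axes are right-handed (so a half turn about x gives the same grasp; the last joint's range is limited). The gripper opens to 88 mm and grips with 3 to 60 N. Pads are 18 mm wide; open, the fingers measure 123 mm over their backs; the gripper's body (75 mm by 187 mm) begins 45 mm behind the grasp point.
Start: joints at [-0.223, 0.313, 1.498, -0, 1.331, -0.223], TCP at [0.525, -0, 0.25] pointing down, gripper open.
Joint ranges: [-2.94, 2.94], [-0.97, 2.17], [0.19, 2.56], [-1.23, 4.37], [0.02, 3.11], [-2.88, 2.88]. Speed limits (rad/s): [2.39, 2.39, 3.01, 3.14, 3.14, 3.14].

## Interface

Orientations are given as a rotation vector (axis times angle).
In Python, from plant import telemetry, eyes, robot, nets gives the robot as it stands.
- The arm moves only by the tool apply_moves, never from a script. Its argument "moves" is a list of rows, each a list of 7 numbers: the shift along the world's x, y, z in mm, then the turn, a rotation vector about the world's x, y, z in degrees, then the opening, from -1 (shut) to 1 (fully open). In form: [[tx, ty, tz, ax, ay, az, gripper], ...]. A call has exactly 10 rows; each row is the pose to reach, as a shift and turn from the pose measured when the call began; what a row does not reach only later rows make up. A row lasts 1/12 s, in which the tool goes at most 41.7 mm and 7.16 degrees, less where a joint would pass 70% of its speed; a pose out of reach is approached as far as the arm can. A call with a gripper value outside its range is refused whole. The fingers move at their own pace and stop on an object; "force" is the grip in N (left out, the last holds). Time passes only in rows, so rows that repeat a pose let the fingers close, or fill a call up. It gives the time, the measured TCP pose, the force and the opening at its end, in the units of the state.
- telemetry.sense(): the state, without advancing time (a new reading comes with each control period).
- eyes.read_camera(name): name is "scene" or "side" or "wrist"; returns a dict with "image" (480x640x3 uint8, blue, green, red), "mtx" (3x3 intrinsics, pixels), "rvec" (rotation vector, rad) and "tvec" (3), from world to camera coordinates, as OpenCV has them; the wrist camera has in their place "T_tool_cam" (4x4, takes a point from camera to tool coordinates, whose origin is the TCP and whose axes are the tool frame's). Camera axes: x right, y down, z forward; pixel columns grow to the right and rows downward; lengths in m; the calibration is good to about 2 mm. The wrist camera is an equidistant fisheye: a pixel r from the principal point sees the ray r / f radians off the axis. A picture is of the moment at which its call begins: read the wrist's pose just before it. There is no depth.
- robot.sign_off(): hands the job in, once; it reports no verdict.
Trained networks look in the newest picture that a camera, given by its name, has taken for a name from the list of things; names that differ only in an ending like _2 or _b are one class to them, and where a whole thing is asked for, a point or a joint stands for the part that bears it (a point fixed in the world has none). Each returns a list of dicts, best first, with "p" (0 to 1); they miss things now and then, are a little off and sometimes report something else, mostly with a low value. They report only what shows in the picture. A call takes as long as a camera call.
- nets.find_in(camera, target): "bbox" ([centre column, centre row, width, height] as shares, 0 to 1, of the picture: columns of its width, rows of its height, round what is visible of it).
- nets.outline_of(camera, target): "pixels" (480x640 bool, what is visible of it) and "bbox" ([centre column, centre row, width, height] as shares, 0 to 1, of the picture: columns of its width, rows of its height, round what is visible of it).
- nets.place_of(camera, target): "location" ([column, row] as shares, 0 to 1, of the picture: columns of its width, rows of its height: a listed point, or the origin of a listed thing).
The state is a dict: "time_s": time; "joint_pos": joint angles; "joint_vel": joint speeds; "joint_torque": joint torques, N m; "eef_pos": TCP position; "tool_rot": TCP orientation; "force": force on the tool from outside, world axes, zero at the start; "torque": the same for the moment, N m; "finger_gap": opening from 0.0 (shut) to 1.0 (fully open).
Only numpy, scipy, OpenCV 4.12 (cv2) and the standard library are available. Lean on these libraries where they do the work, as an engineer would, in place of code of your own. Each camera call takes 0.05 s, during which the arm holds its last target. There are 200 camera calls.

## Task

The tortilla press has been left with its pressing lever folded in between the plates, so that it cannot be shut; the lid may be standing open or caught on the lever. Get the lever out from between the plates, let the lid down gently without dropping it, then throw the lever over the lid until it is fully down on the boss, so that the press can be put away. Leave everything else on the table where it is.

Things in the scene. Friction and masses are not known exactly. Their poses are not given: they have to be found in the camera images.
- press: Fixed base of an aluminium tortilla press: round plate 200 mm across, top face 22 mm above the table. Origin under its middle, on the table. x axis points from lever side to hinge side (about to the robot's left, within 0.3 rad), y to the near side, z up. Both hinge axes run along y.
- press_lid (a joint): Lid angle, rad: 0 shut (2 mm above the base plate), 1.57 upright, 1.80 leaning back on its stop, staying by its weight (0.45 to 0.7 kg). Free hinge: let go below about 1.5 it falls shut, or onto what is in its way; a lever between the plates catches it at about 1.0 to 1.1. Disc 200 mm across, 12 mm thick, centred 122 mm from the hinge; in its middle on top a boss 40 mm across, 25 mm high.
- press_lever (a joint): Lever angle, rad: 0 thrown over to the hinge side (down on the boss if the lid is shut, else between the plates), 1.45 upright, 2.80 right out on its stop. At 0 it rises 0.12 rad to its end, 210 mm from the pivot. Stiff pivot: stays where left, 1 to 2 N at the grip to swing. Past 1.3 the lid can pass it; over the shut lid it locks the lid.
- lid_knob (a point): Middle of the lid's lifting knob, where to hold it: dark wooden upright cylinder 28 mm across, 37 mm high, on the lid's outer face beside the lever near the rim far from the hinge. From the hinge point, lid shut, in the press's axes: x -195, y +50, z +38 mm, 32 mm above the lid's face. Lid leaning back: the rim is 34 mm higher than this point and 25 mm nearer the lever side.
- lid_hinge (a point): Middle of the lid's hinge axis: x +122, z +30 mm from the press's origin. The lugs there are 84 mm wide over all and 42 mm high.
- lever_grip (a point): Centre of the dark wooden ball at the lever's end, where to hold or push it: 40 mm across, on the end of an 18 mm wide, 12 mm thick aluminium bar; 190 mm from the pivot. With the lever at 0 it is 75 mm above the table, 39 mm above the face of the shut lid.
- lever_pivot (a point): Middle of the lever's pivot axis: x -130, z +52 mm from the press's origin, between two lugs 48 mm wide over all and 66 mm high.
- pot_large: Bystander: lower blue enamel pot of the stack, with its flat lid, 190 mm across, 105 mm high. Origin under its middle.
- pot_small: Bystander: upper blue enamel pot with domed lid, standing on the large one, 156 mm across, about 120 mm high. Origin under its middle.
- jar: Bystander: glass jar with a steel screw cap, 84 mm across, 130 mm high. Origin under its middle.
- spoon: Bystander: wooden spoon lying flat, 280 mm long. Origin near its middle.
- whisk: Bystander: steel balloon whisk lying flat, 245 mm long, 54 mm thick. Origin on the table 30 mm from where the wires leave the handle.
- bowl: Bystander: terracotta bowl, 130 mm across, 55 mm high. Origin under its middle.
- warmer: Bystander: round white ceramic tortilla warmer with lid, 196 mm across, 103 mm high. Origin under its middle.

How it is judged:
On the way, in this order (a step that is already met when the one before it is completed fails the run):
1. the lever is swung out from between the plates, past upright (value of joint press_lever above 1.6 rad), for 0.1 s.
2. the lid is shut flat (value of joint press_lid below 0.04 rad and value of joint press_lever above 0.3 rad), for 0.3 s.
3. the lever is thrown over the shut lid, down on the boss (value of joint press_lid below 0.04 rad and value of joint press_lever below 0.07 rad), for 0.2 s.
At the end, for the whole second after the job is handed in: The lid is shut (under 0.04 rad), the lever is thrown over it down on the boss (under 0.07 rad), both released and still, and the pots, jar, spoon, whisk, bowl and warmer are within 30 mm of where they stood (all of step 3 and distance of each of pot_large, pot_small, jar, spoon, whisk, bowl, warmer from where it was at the start of the episode below 0.03 m and velocity of joint press_lid between -0.05 and 0.05 rad/s and velocity of joint press_lever between -0.05 and 0.05 rad/s); the robot touches nothing.
It fails at once if the lid is dropped or slammed shut (faster than 3 rad/s near the base plate) (value of joint press_lid below 0.15 rad and velocity of joint press_lid below -3 rad/s).
It fails at once if a bystander is shoved more than 40 mm or knocked over (distance of any of pot_large, pot_small, jar, spoon, whisk, bowl, warmer from where it was at the start of the episode above 0.04 m).
It also fails if it takes over 72 s, if anything falls off the work surface, if the arm or the gripper's body presses on something with over 40 N, if the wrist force passes 120 N, or if a joint passes its speed limit or range.

## Working session

There is one attempt and no reset: what is moved stays moved. The work goes in short steps, Python scripts to look and compute and a tool call to move; the robot and the scene stay as the last step left them, time stands still between calls to the robot, and variables do not carry over. Pictures are saved under pics/ and viewed, about 8 in all and at most 12, crops included, and the job is handed in when it is done.

Besides the shell and the picture viewer there is one more tool, called after "Emit:" as a command line: name --pt "numbers of a row" for each row, then --argument value for the rest. apply_moves: Moves the arm, as the interface text tells. Its arguments: {"type":"object","properties":{"moves":{"type":"array"},"force":{"type":"number"}},"required":["moves"]}

```bash
mkdir -p pics; cat > h.py <<'E'
import numpy as np, cv2
from plant import telemetry, eyes, robot, nets
def cam(n):
    c=eyes.read_camera(n); return c
def P(c):
    R=cv2.Rodrigues(np.array(c["rvec"],float))[0]; t=np.array(c["tvec"],float).reshape(3)
    return R,t,np.array(c["mtx"],float)
def ray(c,loc):
    R,t,K=P(c); u=np.array([loc[0]*640,loc[1]*480,1.])
    d=R.T@np.linalg.solve(K,u); return -R.T@t,d/np.linalg.norm(d)
def proj(c,p):
    R,t,K=P(c); q=K@(R@np.array(p)+t); return q[:2]/q[2]
def tri(rs):
    A=np.zeros((3,3));b=np.zeros(3)
    for o,d in rs:
        M=np.eye(3)-np.outer(d,d);A+=M;b+=M@o
    p=np.linalg.solve(A,b); return p,[np.linalg.norm((np.eye(3)-np.outer(d,d))@(p-o)) for o,d in rs]
E
python3 - <<'E'
from h import *
s=telemetry.sense(); print(s["time_s"],s["eef_pos"],s["tool_rot"],s["finger_gap"])
C={n:cam(n) for n in("scene","side")}
cv2.imwrite("pics/a.png",C["scene"]["image"]);cv2.imwrite("pics/b.png",C["side"]["image"])
for n in C: print(n,ray(C[n],(.5,.5)))
for t in "press lid_knob lid_hinge lever_grip lever_pivot pot_large jar spoon whisk bowl warmer".split():
    rs=[]
    for n in C:
        r=nets.place_of(n,t)
        if r: print(t,n,round(r[0]["p"],2),np.round(np.array(r[0]["location"])*[640,480],0)); rs.append(ray(C[n],r[0]["location"]))
    if len(rs)==2: print("  ",*[np.round(x,3) for x in tri(rs)])
    elif t not in("lid_knob","lever_grip") and rs: 
        o,d=rs[0]; print("  z0",np.round(o-d*o[2]/d[2],3))
E
```

```text
0.0 [5.24766435e-01 5.41505982e-05 2.49162776e-01] [2.00441280e-04 1.57206484e+00 2.40200439e-04] 0.9986149528901714
scene (array([1.39260423, 0.46035692, 1.0608138 ]), array([-0.63534066, -0.3238195 , -0.70105861]))
side (array([-0.43488633, -0.46408136,  1.12721265]), array([ 0.65953053,  0.29920012, -0.68956418]))
press scene 0.57 [316. 260.]
press side 0.34 [292. 237.]
   [0.562 0.053 0.071] [0.024 0.024]
lid_knob scene 0.6 [351. 205.]
lid_knob side 0.79 [272. 215.]
   [0.467 0.083 0.22 ] [0.003 0.003]
lid_hinge side 0.64 [274. 248.]
  z0 [0.552 0.139 0.   ]
lever_grip side 0.67 [290. 238.]
lever_pivot scene 0.56 [288. 221.]
lever_pivot side 0.75 [342. 282.]
   [ 0.46  -0.127  0.058] [0.001 0.001]
pot_large scene 0.6 [483. 286.]
pot_large side 0.89 [141. 256.]
   [ 0.348  0.481 -0.   ] [0.01 0.01]
jar scene 0.65 [181. 219.]
jar side 0.75 [471. 311.]
   [ 0.571 -0.473 -0.007] [0.002 0.002]
spoon scene 0.6 [266. 207.]
spoon side 0.69 [305. 272.]
   [ 0.454 -0.109  0.113] [0.084 0.084]
whisk scene 0.75 [280. 324.]
whisk side 0.76 [332. 217.]
   [ 0.766  0.034 -0.002] [0.003 0.003]
bowl scene 0.87 [220. 185.]
bowl side 0.83 [451. 362.]
   [ 0.373 -0.462  0.008] [0.001 0.001]
warmer scene 0.79 [444. 340.]
warmer side 0.95 [201. 214.]
   [ 0.593  0.436 -0.002] [0.004 0.004]
```

View pics/a.png

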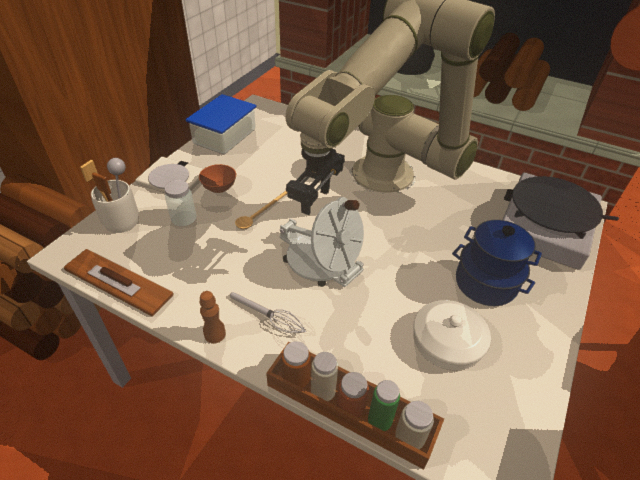

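View pics/b.png

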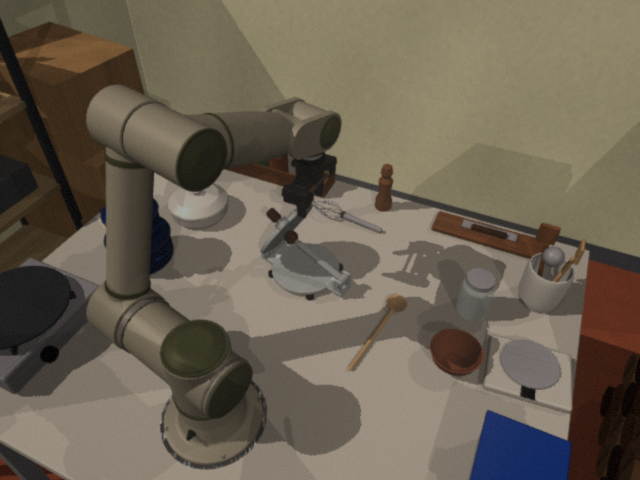

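```bash
cat > fit.py <<'E'
from h import *
from scipy.optimize import least_squares
def model(q):
    x,y,yaw,l,v=q; c,s=np.cos(yaw),np.sin(yaw)
    X=np.array([c,s,0]);Y=np.array([-s,c,0]);Z=np.array([0,0,1.]);o=np.array([x,y,0])
    w=lambda a,b,z:o+a*X+b*Y+z*Z
    cl,sl=np.cos(l),np.sin(l)
    lid=lambda a,b,z:w(.122+a*cl+z*sl,b,.03-a*sl+z*cl)
    g=np.arctan2(.023,.1886)+v
    return dict(press=w(0,0,0),lid_hinge=w(.122,0,.03),lever_pivot=w(-.13,0,.052),lid_knob=lid(-.195,.05,.038),
      lever_grip=w(-.13+.19*np.cos(g),0,.052+.19*np.sin(g)),rim=lid(-.222,0,0))
def fit(C,names=("lid_hinge","lever_pivot","lid_knob","lever_grip"),q0=(.47,0,1.5,1.08,.1),show=1):
    ob=[]
    for n in C:
        for t in names:
            r=nets.place_of(n,t)
            if r and r[0]["p"]>.4: ob.append((n,t,np.array(r[0]["location"])*[640,480]))
    f=lambda q:np.concatenate([proj(C[n],model(q)[t])-u for n,t,u in ob]+[[(q[2]-1.57)*3]])
    r=least_squares(f,q0,loss="soft_l1",f_scale=3)
    print("q",np.round(r.x,3))
    for i,(n,t,u) in enumerate(ob): print(n,t,u.round(),"res",np.round(r.fun[2*i:2*i+2],1))
    for k,p in model(r.x).items(): print(k,np.round(p,3))
    return r.x
E
python3 - <<'E'
from fit import *
C={n:cam(n) for n in("scene","side")}
fit(C)
a=cv2.resize(C["scene"]["image"][180:310,250:400],None,fx=2.6,fy=2.6,interpolation=2)
b=cv2.resize(C["side"]["image"][180:310,230:380],None,fx=2.6,fy=2.6,interpolation=2)
cv2.imwrite("pics/c.png",np.hstack([a,b]))
E
```

```text
q [0.5   0.    1.307 1.112 0.242]
scene lid_hinge [348. 273.] res [ 0.6 -1.1]
scene lever_pivot [286. 222.] res [2.3 2.2]
scene lid_knob [351. 203.] res [0.1 1.6]
side lever_pivot [343. 282.] res [ 0.2 -0.2]
side lid_knob [275. 214.] res [-0.1  0.9]
side lever_grip [290. 235.] res [4.  1.2]
press [0.5 0.  0. ]
lid_hinge [0.532 0.118 0.03 ]
lever_pivot [ 0.467 -0.125  0.052]
lid_knob [0.47  0.08  0.222]
lever_grip [0.513 0.046 0.12 ]
rim [0.507 0.023 0.229]
```

View pics/c.png

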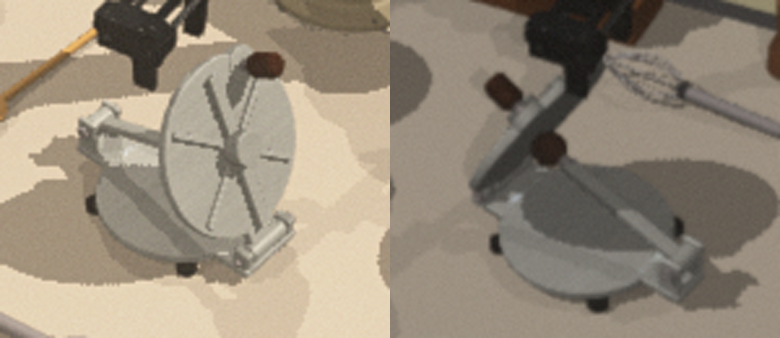

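The lid is caught on the lever ball at about 1.1 rad, with the lever at about 0.2. The press is at (0.50, 0.00) with yaw about 1.31. I'll push the lid open from inside with closed fingers.

Emit:
apply_moves --pt "-30 -20 0 0 0 0 -1" --pt "-30 -20 0 0 0 -7 -1" --pt "-30 -20 0 0 0 -15 -1" --pt "-30 -20 0 0 0 -15 -1" --pt "-30 -20 0 0 0 -15 -1" --pt "-30 -20 0 0 0 -15 -1" --pt "-30 -20 -20 0 0 -15 -1" --pt "-30 -20 -38 0 0 -15 -1" --pt "-30 -20 -38 0 0 -15 -1" --pt "-30 -20 -38 0 0 -15 -1" --force 15

```text
time_s: 2.53
eef_pos: [0.4949, -0.0199, 0.2116]
tool_rot: [0.204, 1.563, -0.204]
force: [-1.4, 0.1, 1.0]
finger_gap: 0.263
```

Emit:
apply_moves --pt "5 18 0 0 0 0 -1" --pt "10 36 0 0 0 0 -1" --pt "14 54 0 0 0 0 -1" --pt "19 72 2 0 0 0 -1" --pt "24 90 4 0 0 0 -1" --pt "28 104 6 0 0 0 -1" --pt "31 116 8 0 0 0 -1" --pt "34 126 8 0 0 0 -1" --pt "36 134 8 0 0 0 -1" --pt "38 140 8 0 0 0 -1"

```text
time_s: 3.37
eef_pos: [0.5332, 0.1208, 0.2198]
tool_rot: [0.204, 1.562, -0.203]
force: [-0.2, -0.3, -0.1]
finger_gap: 0.005
```

```bash
python3 - <<'E'
from fit import *
s=telemetry.sense(); print(s["time_s"],s["eef_pos"],s["force"])
C={n:cam(n) for n in("scene","side")}
fit(C,q0=(.5,0,1.307,1.6,.2))
a=cv2.resize(C["scene"]["image"][150:310,250:400],None,fx=2.6,fy=2.6,interpolation=2)
b=cv2.resize(C["side"]["image"][150:310,230:380],None,fx=2.6,fy=2.6,interpolation=2)
cv2.imwrite("pics/d.png",np.hstack([a,b]))
E
```

```text
3.3667 [0.53315504 0.12079378 0.21983342] [-0.21442757 -0.33981861 -0.09835387]
q [0.501 0.007 1.354 1.64  0.189]
scene lid_hinge [349. 274.] res [ 3.2 -2. ]
scene lever_pivot [288. 224.] res [0.8 2.1]
scene lid_knob [384. 220.] res [0.4 2.4]
scene lever_grip [330. 241.] res [ 4.4 -0.9]
side lid_hinge [272. 247.] res [1.9 0.2]
side lever_pivot [341. 280.] res [ 0.9 -0.1]
side lid_knob [240. 199.] res [3.5 0.2]
side lever_grip [290. 237.] res [1.2 0.9]
press [0.501 0.007 0.   ]
lid_hinge [0.527 0.126 0.03 ]
lever_pivot [ 0.473 -0.12   0.052]
lid_knob [0.489 0.187 0.222]
lever_grip [0.512 0.057 0.11 ]
rim [0.53  0.141 0.251]
```

View pics/d.png

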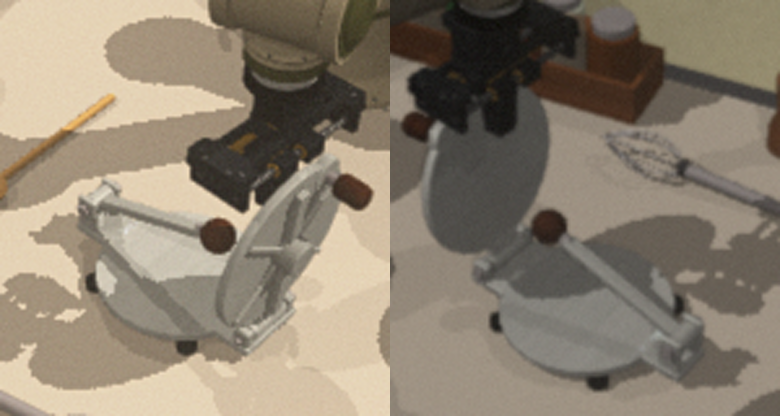

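Emit:
apply_moves --pt "2 8 0 0 0 0 -1" --pt "4 16 0 0 0 0 -1" --pt "4 16 0 0 0 0 -1" --pt "4 16 0 0 0 0 -1" --pt "-4 -14 0 0 0 0 -1" --pt "-12 -45 0 0 0 0 -0.5" --pt "-20 -75 20 0 0 0 0.5" --pt "-28 -105 30 0 0 0 1" --pt "-36 -135 40 0 0 0 1" --pt "-42 -160 40 0 0 0 1"

```text
time_s: 4.7
eef_pos: [0.4908, -0.042, 0.2616]
tool_rot: [0.204, 1.559, -0.205]
force: [0.5, -0.0, 0.6]
finger_gap: 0.358
```

```bash
python3 - <<'E'
from fit import *
s=telemetry.sense(); print(s["time_s"],s["eef_pos"],s["tool_rot"],s["force"])
C={n:cam(n) for n in("scene","side")}
fit(C,q0=(.5,0,1.33,1.8,.2))
E
```

```text
4.7 [ 0.49076359 -0.04203252  0.26161453] [ 0.20401584  1.55918348 -0.20514341] [ 0.49687748 -0.01302319  0.57043126]
q [0.503 0.007 1.339 1.79  0.215]
scene lid_hinge [349. 272.] res [2.3 0. ]
scene lever_pivot [288. 223.] res [0.8 3.1]
scene lid_knob [393. 230.] res [-0.7  1.2]
scene lever_grip [331. 240.] res [ 2.3 -1. ]
side lid_hinge [275. 242.] res [-0.6  4.6]
side lever_pivot [338. 279.] res [3.8 0.7]
side lid_knob [237. 203.] res [ 0.8 -5.1]
side lever_grip [291. 235.] res [1.2 1.3]
press [0.503 0.007 0.   ]
lid_hinge [0.531 0.126 0.03 ]
lever_pivot [ 0.473 -0.12   0.052]
lid_knob [0.5   0.214 0.212]
lever_grip [0.514 0.055 0.115]
rim [0.542 0.173 0.247]
```

Emit:
apply_moves --pt "8 35 0 0 0 0 1" --pt "16 70 0 0 0 0 1" --pt "22 95 -10 0 0 0 1" --pt "22 95 -40 0 0 0 1" --pt "22 95 -70 0 0 0 1" --pt "22 95 -100 0 0 0 1" --pt "22 95 -130 0 0 0 1" --pt "22 95 -155 0 0 0 1" --pt "22 95 -155 0 0 0 1" --pt "22 95 -155 0 0 0 1"

```text
time_s: 6.03
eef_pos: [0.5128, 0.0559, 0.1044]
tool_rot: [0.203, 1.565, -0.203]
force: [0.8, 0.0, 0.3]
finger_gap: 0.995
```

Emit:
apply_moves --pt "0 0 0 0 0 0 -1" --pt "0 0 0 0 0 0 -1" --pt "0 0 0 0 0 0 -1" --pt "0 0 0 0 0 0 -1" --pt "0 0 0 0 0 0 -1" --pt "0 0 0 0 0 0 -1" --pt "0 0 0 0 0 0 -1" --pt "0 0 0 0 0 0 -1" --pt "0 0 0 0 0 0 -1" --pt "0 0 0 0 0 0 -1" --force 15

```text
time_s: 6.87
eef_pos: [0.5112, 0.0565, 0.1037]
tool_rot: [0.204, 1.57, -0.203]
force: [-6.3, 3.7, 0.5]
finger_gap: 0.436
```

```bash
python3 - <<'E'
from fit import *
s=telemetry.sense(); p=s["eef_pos"];print(s["time_s"],p,s["force"],s["finger_gap"])
q=[.503,.007,1.339,1.8,.2]; piv=model(q)["lever_pivot"]; X=np.array([np.cos(q[2]),np.sin(q[2])])
g=p+[0,0,.008]-piv; a0=np.arctan2(g[2],g[:2]@X); print("ang",a0,"r",np.hypot(g[2],g[:2]@X))
for a in np.linspace(a0,2.4,21)[1:]:
    d=.19*(np.cos(a)-np.cos(a0)); print(np.round([*(1000*d*X),190*(np.sin(a)-np.sin(a0))]),round(a,2))
E
```

```text
6.8667 [0.51115351 0.05650993 0.10366582] [-6.34583102  3.73848016  0.48795889] 0.4358442787862369
ang 0.3199810500185631 r 0.1896871358481575
[-2. -7. 18.] 0.42
[ -4. -16.  36.] 0.53
[ -6. -26.  52.] 0.63
[ -9. -38.  68.] 0.74
[-12. -52.  82.] 0.84
[-16. -67.  94.] 0.94
[-20. -83. 105.] 1.05
[ -24. -100.  114.] 1.15
[ -28. -118.  121.] 1.26
[ -32. -137.  126.] 1.36
[ -37. -156.  129.] 1.46
[ -41. -175.  130.] 1.57
[ -46. -194.  129.] 1.67
[ -50. -213.  126.] 1.78
[ -55. -232.  121.] 1.88
[ -59. -250.  114.] 1.98
[ -63. -267.  105.] 2.09
[ -67. -283.   95.] 2.19
[ -70. -298.   82.] 2.3
[ -74. -312.   69.] 2.4
```

Emit:
apply_moves --pt "-2 -7 18 0 0 0 -1" --pt "-4 -16 36 0 0 0 -1" --pt "-6 -26 52 0 0 0 -1" --pt "-9 -38 68 0 0 0 -1" --pt "-12 -52 82 0 0 0 -1" --pt "-16 -67 94 0 0 0 -1" --pt "-20 -83 105 0 0 0 -1" --pt "-24 -100 114 0 0 0 -1" --pt "-28 -118 121 0 0 0 -1" --pt "-32 -137 126 0 0 0 -1" --force 20

```text
time_s: 7.7
eef_pos: [0.4805, -0.0815, 0.2311]
tool_rot: [0.203, 1.564, -0.203]
force: [9.8, -2.2, -4.7]
finger_gap: 0.436
```

Emit:
apply_moves --pt "-5 -19 3 0 0 0 -1" --pt "-9 -38 4 0 0 0 -1" --pt "-14 -57 3 0 0 0 -1" --pt "-18 -76 0 0 0 0 -1" --pt "-23 -95 -5 0 0 0 -1" --pt "-27 -113 -12 0 0 0 -1" --pt "-31 -130 -21 0 0 0 -1" --pt "-35 -146 -31 0 0 0 -1" --pt "-38 -161 -44 0 0 0 -1" --pt "-38 -161 -44 0 0 0 -1"

```text
time_s: 8.53
eef_pos: [0.4444, -0.2454, 0.1863]
tool_rot: [0.203, 1.556, -0.206]
force: [16.5, -3.3, -2.9]
finger_gap: 0.437
```

```bash
python3 - <<'E'
from fit import *
s=telemetry.sense(); print(s["time_s"],s["force"])
C={n:cam(n) for n in("scene","side")}
fit(C,q0=(.5,0,1.33,1.8,2.1))
E
```

```text
8.5333 [16.53866046 -3.26948311 -2.86650059]
q [0.501 0.004 1.372 1.82  2.15 ]
scene lid_hinge [351. 271.] res [ 0.6 -0.3]
scene lever_pivot [284. 223.] res [2.8 3.2]
scene lid_knob [395. 230.] res [-0.6  0.3]
scene lever_grip [256. 173.] res [ 0.2 -1.7]
side lid_hinge [274. 247.] res [-0.   0.4]
side lever_pivot [339. 281.] res [ 4.1 -1. ]
side lid_knob [236. 199.] res [-0.3  0.3]
side lever_grip [386. 262.] res [-0.1  0.5]
press [0.501 0.004 0.   ]
lid_hinge [0.526 0.124 0.03 ]
lever_pivot [ 0.476 -0.123  0.052]
lid_knob [0.493 0.217 0.21 ]
lever_grip [ 0.451 -0.243  0.197]
rim [0.536 0.177 0.245]
```

Emit:
apply_moves --pt "3 0 0 0 0 0 1" --pt "3 0 0 0 0 0 1" --pt "3 0 0 0 0 0 1" --pt "3 0 0 0 0 0 1" --pt "3 0 0 0 0 0 1" --pt "3 0 30 0 0 0 1" --pt "3 0 65 0 0 0 1" --pt "3 0 100 0 0 0 1" --pt "3 0 135 0 0 0 1" --pt "5 20 165 0 0 0 1"

```text
time_s: 9.87
eef_pos: [0.4495, -0.225, 0.3551]
tool_rot: [0.203, 1.555, -0.208]
force: [1.0, 0.0, 0.9]
finger_gap: 1.002
```

Emit:
apply_moves --pt "5 40 0 0 0 3 1" --pt "10 80 0 0 0 3 1" --pt "15 120 0 0 0 3 1" --pt "20 160 0 0 0 3 1" --pt "25 200 0 0 0 3 1" --pt "30 240 0 0 0 3 1" --pt "35 280 0 0 0 3 1" --pt "40 320 0 0 0 3 1" --pt "45 360 0 0 0 3 1" --pt "50 400 0 0 0 3 1"

```text
time_s: 10.7
eef_pos: [0.4992, 0.1771, 0.3552]
tool_rot: [0.162, 1.558, -0.166]
force: [0.7, -0.4, 0.7]
finger_gap: 1.002
```

```bash
python3 - <<'E'
from fit import *
s=telemetry.sense(); print(s["time_s"],s["joint_pos"],s["finger_gap"])
C={n:cam(n) for n in("scene","side")}
fit(C,q0=(.5,0,1.37,1.8,2.1))
E
```

```text
10.7 [ 0.12148178  0.27102267  1.28242607 -0.00430492  1.58246095  0.33042501] 1.0021791274876615
q [ 4.990e-01 -1.000e-03  1.362e+00  1.845e+00  2.114e+00]
scene lid_hinge [346. 270.] res [3.3 0.8]
scene lever_pivot [284. 222.] res [2.8 3. ]
scene lid_knob [394. 230.] res [-0.4  1.2]
scene lever_grip [256. 175.] res [ 0.5 -4.6]
side lid_hinge [273. 243.] res [2.4 5.4]
side lever_pivot [345. 283.] res [-0.1 -2.4]
side lid_knob [235. 198.] res [1.1 1.6]
side lever_grip [384. 262.] res [ 1.4 -0.3]
press [ 0.499 -0.001  0.   ]
lid_hinge [0.525 0.119 0.03 ]
lever_pivot [ 0.472 -0.128  0.052]
lid_knob [0.494 0.217 0.207]
lever_grip [ 0.448 -0.242  0.202]
rim [0.537 0.178 0.244]
```

Emit:
apply_moves --pt "0 25 0 -7 1 0 1" --pt "0 50 0 -14 3 0 1" --pt "2 80 0 -21 4 0 1" --pt "3 95 0 -28 6 0 1" --pt "4 95 -10 -34 7 0 1" --pt "4 92 -35 -34 7 0 1" --pt "4 88 -60 -34 7 0 1" --pt "4 85 -75 -34 7 0 1" --pt "4 85 -75 -34 7 0 1" --pt "4 85 -75 -34 7 0 1"

```text
time_s: 12.03
eef_pos: [0.5038, 0.2584, 0.2806]
tool_rot: [-0.319, 1.565, -0.639]
force: [0.1, 0.1, 0.9]
finger_gap: 1.002
```

```bash
python3 - <<'E'
from fit import *
from scipy.spatial.transform import Rotation as Ro
s=telemetry.sense(); print(s["time_s"],s["joint_pos"],s["force"])
p=s["eef_pos"];R=Ro.from_rotvec(s["tool_rot"]).as_matrix(); print("x",R[:,0],"z",R[:,2])
k=np.array([.493,.216,.208]); print("go",1000*(k+.008*R[:,0]-p))
w=cam("wrist"); r=nets.place_of("wrist","lid_knob"); 
for e in r[:2]:
    K=np.array(w["mtx"]); u=np.array(e["location"])*[640,480]; d=(u-K[:2,2])/K[0,0]; th=np.hypot(*d)
    v=np.array([*(d/th*np.sin(th)),np.cos(th)]);T=np.array(w["T_tool_cam"]); o=p+R@T[:3,3]; v=R@T[:3,:3]@v
    t=v@(k-o); print(e["p"],u,"miss",o+v*t-k)
C={n:cam(n) for n in("scene","side")}
a=cv2.resize(C["scene"]["image"][130:310,280:430],None,fx=2.6,fy=2.6,interpolation=2)
b=cv2.resize(C["side"]["image"][130:310,190:340],None,fx=2.6,fy=2.6,interpolation=2)
cv2.imwrite("pics/e.png",np.hstack([a,b]))
E
```

```text
12.0333 [ 0.45866126  0.62647187  1.05301813 -0.48960673  1.82930301  0.6302395 ] [0.14523056 0.14344359 0.85790094]
x [-0.10955513 -0.56115582 -0.82042783] z [ 0.97869149 -0.20511152  0.00960334]
go [-11.68154343 -46.85579256 -79.18819901]
0.73 [322.88  252.816] miss [-0.00165175 -0.00234979  0.00374262]
```

View pics/e.png

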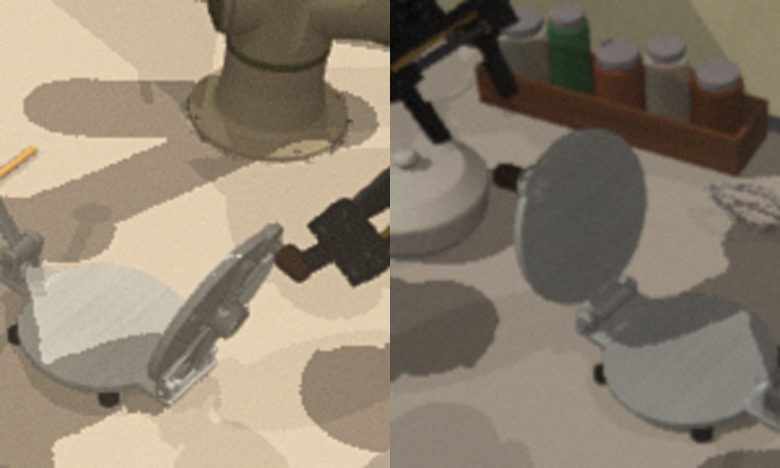

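Emit:
apply_moves --pt "-2 -10 -16 0 0 0 1" --pt "-5 -20 -32 0 0 0 1" --pt "-7 -30 -48 0 0 0 1" --pt "-10 -40 -65 0 0 0 1" --pt "-12 -47 -77 0 0 0 1" --pt "-12 -47 -77 0 0 0 1" --pt "-12 -47 -77 0 0 0 1" --pt "-12 -47 -77 0 0 0 -1" --pt "-12 -47 -77 0 0 0 -1" --pt "-12 -47 -77 0 0 0 -1" --force 20

```text
time_s: 13.07
eef_pos: [0.4922, 0.2124, 0.2054]
tool_rot: [-0.317, 1.561, -0.637]
force: [-0.5, 0.3, 0.2]
finger_gap: 0.802
```

Emit:
apply_moves --pt "0 0 0 0 0 0 -1" --pt "0 0 0 0 0 0 -1" --pt "0 0 0 0 0 0 -1" --pt "0 0 0 0 0 0 -1" --pt "0 0 0 0 0 0 -1" --pt "0 0 0 0 0 0 -1" --pt "0 0 0 0 0 0 -1" --pt "0 0 0 0 0 0 -1" --pt "0 0 0 0 0 0 -1" --pt "0 0 0 0 0 0 -1"

```text
time_s: 13.9
eef_pos: [0.4939, 0.212, 0.2055]
tool_rot: [-0.316, 1.557, -0.636]
force: [10.4, -3.6, -2.5]
finger_gap: 0.303
```

```bash
cat > plan.py <<'E'
from fit import *
from scipy.spatial.transform import Rotation as Ro
import sys
# th0 -> th1 of lid, tilt linear from current to a1; rows relative to now
def plan(th1,a1,n,yaw=1.365,hx=.526,hy=.122):
    s=telemetry.sense(); p=s["eef_pos"];R=Ro.from_rotvec(s["tool_rot"]).as_matrix()
    X=np.array([np.cos(yaw),np.sin(yaw),0]);Y=np.array([-np.sin(yaw),np.cos(yaw),0]);Z=np.array([0,0,1.])
    H=np.array([hx,hy,.03]); g=p-.008*R[:,0]; v=g-H; x,z,y=v@X,v@Z,v@Y
    r=np.hypot(x,z); th0=np.arctan2(z,-x)-np.arctan2(38,195)
    a0=np.arctan2(-R[:,0]@X,-R[2,0]); print(s["time_s"],s["force"],s["finger_gap"],"lid",th0,"r",r,"y",y,"tilt",np.degrees(a0))
    for i in range(1,n+1):
        th=th0+(th1-th0)*i/n; a=a0+(np.radians(a1)-a0)*i/n
        b=th+np.arctan2(38,195); G=H+y*Y-r*np.cos(b)*X+r*np.sin(b)*Z
        rot=Ro.from_rotvec(Y*(a-a0)); T=G+.008*(rot.apply(R[:,0]))
        print([*np.round(1000*(T-p)).astype(int).tolist(),*np.round(np.degrees(rot.as_rotvec()),1).tolist(),-1],round(th,2))
E
python3 -c "
from plan import *
plan(0.85,0,20)"
```

```text
13.9 [10.39898311 -3.6461826  -2.52685606] 0.3034239944593777 lid 1.8199884468092842 r 0.20142871950943553 y 0.04994346905884538 tilt 34.652920622103565
[-2, -9, 4, 1.7, -0.4, -0.0, -1] 1.77
[-4, -17, 7, 3.4, -0.7, -0.0, -1] 1.72
[-5, -26, 10, 5.1, -1.1, -0.0, -1] 1.67
[-7, -35, 13, 6.8, -1.4, -0.0, -1] 1.63
[-9, -44, 15, 8.5, -1.8, -0.0, -1] 1.58
[-11, -53, 16, 10.2, -2.1, -0.0, -1] 1.53
[-13, -63, 17, 11.9, -2.5, -0.0, -1] 1.48
[-15, -72, 18, 13.6, -2.8, -0.0, -1] 1.43
[-17, -81, 18, 15.3, -3.2, -0.0, -1] 1.38
[-19, -91, 18, 17.0, -3.5, -0.0, -1] 1.33
[-21, -100, 17, 18.7, -3.9, -0.0, -1] 1.29
[-23, -109, 16, 20.4, -4.2, -0.0, -1] 1.24
[-25, -118, 15, 22.0, -4.6, -0.0, -1] 1.19
[-27, -128, 12, 23.7, -5.0, -0.0, -1] 1.14
[-29, -137, 10, 25.4, -5.3, -0.0, -1] 1.09
[-30, -145, 7, 27.1, -5.7, -0.0, -1] 1.04
[-32, -154, 3, 28.8, -6.0, -0.0, -1] 1.0
[-34, -163, -1, 30.5, -6.4, -0.0, -1] 0.95
[-36, -171, -5, 32.2, -6.7, -0.0, -1] 0.9
[-37, -179, -10, 33.9, -7.1, -0.0, -1] 0.85
```

Emit:
apply_moves --pt "-2 -9 4 1.7 -0.4 0 -1" --pt "-4 -17 7 3.4 -0.7 0 -1" --pt "-5 -26 10 5.1 -1.1 0 -1" --pt "-7 -35 13 6.8 -1.4 0 -1" --pt "-9 -44 15 8.5 -1.8 0 -1" --pt "-11 -53 16 10.2 -2.1 0 -1" --pt "-13 -63 17 11.9 -2.5 0 -1" --pt "-15 -72 18 13.6 -2.8 0 -1" --pt "-17 -81 18 15.3 -3.2 0 -1" --pt "-19 -91 18 17 -3.5 0 -1"

```text
time_s: 14.73
eef_pos: [0.474, 0.121, 0.2218]
tool_rot: [-0.071, 1.57, -0.401]
force: [2.6, 1.5, -16.1]
finger_gap: 0.304
```

```bash
python3 -c "
from plan import *
plan(0.85,0,10)"
```

```text
14.7333 [  2.56129114   1.49504064 -16.08157517] 0.30449568539132804 lid 1.3319026239577751 r 0.19966339098910751 y 0.05078189207504626 tilt 17.17707268171717
[-2, -9, -1, 1.7, -0.4, -0.0, -1] 1.28
[-4, -18, -2, 3.4, -0.7, -0.0, -1] 1.24
[-6, -27, -4, 5.0, -1.1, -0.0, -1] 1.19
[-8, -36, -6, 6.7, -1.4, -0.0, -1] 1.14
[-9, -45, -8, 8.4, -1.8, -0.0, -1] 1.09
[-11, -54, -11, 10.1, -2.1, -0.0, -1] 1.04
[-13, -62, -15, 11.8, -2.5, -0.0, -1] 0.99
[-15, -71, -18, 13.5, -2.8, -0.0, -1] 0.95
[-17, -79, -23, 15.1, -3.2, -0.0, -1] 0.9
[-18, -87, -27, 16.8, -3.5, -0.0, -1] 0.85
```

Emit:
apply_moves --pt "-2 -9 -3 1.7 -0.4 0 -1" --pt "-4 -18 -4 3.4 -0.7 0 -1" --pt "-6 -27 -6 5 -1.1 0 -1" --pt "-8 -36 -8 6.7 -1.4 0 -1" --pt "-9 -45 -10 8.4 -1.8 0 -1" --pt "-11 -54 -13 10.1 -2.1 0 -1" --pt "-13 -62 -17 11.8 -2.5 0 -1" --pt "-15 -71 -20 13.5 -2.8 0 -1" --pt "-17 -79 -25 15.1 -3.2 0 -1" --pt "-18 -87 -29 16.8 -3.5 0 -1"

```text
time_s: 15.57
eef_pos: [0.455, 0.0343, 0.1915]
tool_rot: [0.169, 1.556, -0.166]
force: [0.9, 8.0, -13.5]
finger_gap: 0.306
```

```bash
python3 -c "
from plan import *
plan(0.38,0,10)"
```

```text
15.5667 [  0.94820732   7.99414164 -13.52573159] 0.3055764274466001 lid 0.843703694583582 r 0.19700817333258583 y 0.051649444735776234 tilt -0.14465943611107862
[-2, -8, -5, -0.0, 0.0, 0.0, -1] 0.8
[-3, -15, -10, -0.0, 0.0, 0.0, -1] 0.75
[-5, -22, -16, -0.0, 0.0, 0.0, -1] 0.7
[-6, -29, -21, -0.1, 0.0, 0.0, -1] 0.66
[-7, -36, -28, -0.1, 0.0, 0.0, -1] 0.61
[-9, -42, -34, -0.1, 0.0, 0.0, -1] 0.57
[-10, -48, -41, -0.1, 0.0, 0.0, -1] 0.52
[-11, -53, -48, -0.1, 0.0, 0.0, -1] 0.47
[-12, -59, -55, -0.1, 0.0, 0.0, -1] 0.43
[-13, -64, -63, -0.1, 0.0, 0.0, -1] 0.38
```

Emit:
apply_moves --pt "-2 -7 -6 0 0 0 -1" --pt "-3 -14 -11 0 0 0 -1" --pt "-5 -21 -17 0 0 0 -1" --pt "-6 -28 -22 0 0 0 -1" --pt "-7 -35 -29 0 0 0 -1" --pt "-9 -41 -35 0 0 0 -1" --pt "-10 -47 -42 0 0 0 -1" --pt "-11 -52 -49 0 0 0 -1" --pt "-12 -58 -56 0 0 0 -1" --pt "-13 -63 -64 0 0 0 -1"

```text
time_s: 16.4
eef_pos: [0.4414, -0.0274, 0.126]
tool_rot: [0.172, 1.558, -0.164]
force: [5.4, 13.7, -11.5]
finger_gap: 0.299
```

```bash
python3 -c "
from plan import *
plan(0.0,0,10)"
```

```text
16.4 [  5.4054019   13.67759498 -11.50527101] 0.29897368203727404 lid 0.37398147775069934 r 0.19382147426710453 y 0.05234533068988592 tilt -0.34537289358274176
[-1, -4, -6, -0.0, 0.0, 0.0, -1] 0.34
[-1, -7, -13, -0.1, 0.0, 0.0, -1] 0.3
[-2, -10, -19, -0.1, 0.0, 0.0, -1] 0.26
[-3, -13, -26, -0.1, 0.0, 0.0, -1] 0.22
[-3, -16, -32, -0.2, 0.0, 0.0, -1] 0.19
[-4, -19, -39, -0.2, 0.0, 0.0, -1] 0.15
[-4, -21, -46, -0.2, 0.0, 0.0, -1] 0.11
[-5, -23, -53, -0.3, 0.1, 0.0, -1] 0.07
[-5, -25, -60, -0.3, 0.1, 0.0, -1] 0.04
[-5, -26, -67, -0.3, 0.1, 0.0, -1] 0.0
```

Emit:
apply_moves --pt "-1 -1 -6 0 0 0 -1" --pt "-1 -3 -13 0 0 0 -1" --pt "-2 -7 -19 0 0 0 -1" --pt "-3 -10 -26 0 0 0 -1" --pt "-3 -13 -32 0 0 0 -1" --pt "-4 -16 -39 0 0 0 -1" --pt "-4 -18 -45 0 0 0 -1" --pt "-5 -20 -51 0 0 0 -1" --pt "-5 -22 -56 0 0 0 -1" --pt "-5 -23 -60 0 0 0 -1"

```text
time_s: 17.23
eef_pos: [0.4366, -0.0492, 0.0652]
tool_rot: [0.175, 1.557, -0.162]
force: [6.3, 11.3, -5.8]
finger_gap: 0.303
```

```bash
python3 - <<'E'
from plan import *
plan(0.0,0,2)
C={n:cam(n) for n in("scene","side")}
fit(C,q0=(.5,0,1.36,.05,2.1))
a=cv2.resize(C["scene"]["image"][130:310,240:390],None,fx=2.6,fy=2.6,interpolation=2)
b=cv2.resize(C["side"]["image"][150:330,230:400],None,fx=2.6,fy=2.6,interpolation=2)
cv2.imwrite("pics/f.png",np.hstack([a,b]))
E
```

```text
17.2333 [ 6.29642738 11.27867364 -5.79294225] 0.3032906244861889 lid 0.03560753219058613 r 0.19091660858240134 y 0.05258129444946234 tilt -0.4903999955510295
[0, -1, -3, -0.2, 0.1, 0.0, -1] 0.02
[0, -1, -7, -0.5, 0.1, 0.0, -1] 0.0
q [0.499 0.005 1.341 0.018 2.145]
scene lid_hinge [350. 271.] res [0.8 0.1]
scene lever_pivot [286. 224.] res [2.2 1.2]
scene lid_knob [313. 221.] res [ 0.4 -0.1]
scene lever_grip [260. 172.] res [-1.  -1.4]
side lid_hinge [271. 245.] res [2.9 2.8]
side lever_pivot [341. 284.] res [ 0.8 -3.3]
side lid_knob [315. 277.] res [-0.1  0.2]
side lever_grip [385. 264.] res [-0.7  0.3]
press [0.499 0.005 0.   ]
lid_hinge [0.527 0.123 0.03 ]
lever_pivot [ 0.469 -0.122  0.052]
lid_knob [ 0.434 -0.054  0.071]
lever_grip [ 0.442 -0.24   0.198]
rim [ 0.476 -0.093  0.034]
```

View pics/f.png

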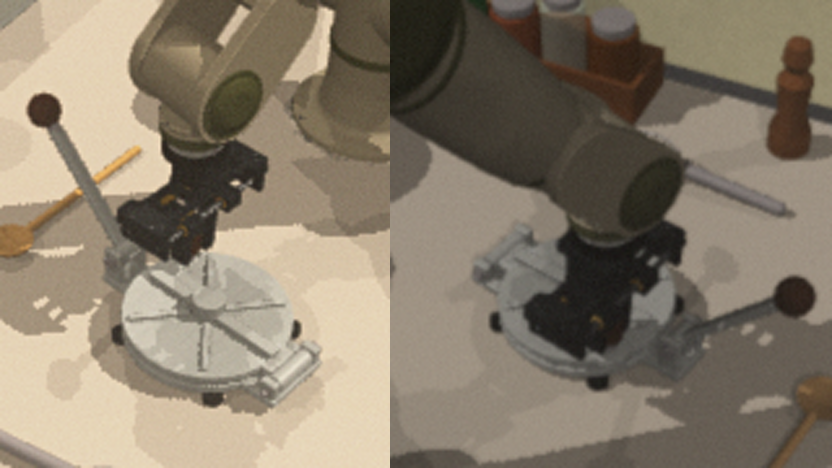

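Emit:
apply_moves --pt "0 1 -2 0 0 0 -1" --pt "0 1 -4 0 0 0 -1" --pt "0 1 -6 0 0 0 -1" --pt "0 1 -7 0 0 0 -1" --pt "0 1 -8 0 0 0 -1" --pt "0 1 -8 0 0 0 -1" --pt "0 1 -8 0 0 0 -1" --pt "0 1 -8 0 0 0 -1" --pt "0 1 -8 0 0 0 -1" --pt "0 1 -8 0 0 0 -1"

```text
time_s: 18.57
eef_pos: [0.4367, -0.0495, 0.0587]
tool_rot: [0.171, 1.557, -0.163]
force: [-9.3, -8.0, 22.3]
finger_gap: 0.303
```

Emit:
apply_moves --pt "0 0 2 0 0 0 1" --pt "0 0 2 0 0 0 1" --pt "0 0 2 0 0 0 1" --pt "0 0 2 0 0 0 1" --pt "0 0 2 0 0 0 1" --pt "0 0 35 0 0 0 1" --pt "0 0 70 0 0 0 1" --pt "0 0 105 0 0 0 1" --pt "0 0 145 0 0 0 1" --pt "0 0 185 0 0 0 1"

```text
time_s: 19.4
eef_pos: [0.4361, -0.0491, 0.2454]
tool_rot: [0.171, 1.558, -0.163]
force: [1.1, -0.8, -0.0]
finger_gap: 0.999
```

Emit:
apply_moves --pt "0 0 30 0 0 0 1" --pt "2 -30 60 0 0 0 1" --pt "4 -65 60 0 0 0 1" --pt "6 -100 60 0 0 0 1" --pt "8 -135 60 0 0 0 1" --pt "9 -165 60 0 0 0 1" --pt "10 -195 60 0 0 0 1" --pt "10 -195 60 0 0 0 1" --pt "10 -195 60 0 0 0 1" --pt "10 -195 60 0 0 0 1"

```text
time_s: 20.23
eef_pos: [0.4461, -0.2435, 0.3051]
tool_rot: [0.171, 1.558, -0.162]
force: [-0.1, 0.2, 0.5]
finger_gap: 1.0
```

```bash
python3 - <<'E'
from fit import *
s=telemetry.sense(); print(s["time_s"],s["eef_pos"])
C={n:cam(n) for n in("scene","side")}
fit(C,q0=(.5,0,1.36,.0,2.1))
E
```

```text
20.2333 [ 0.44609549 -0.24350578  0.30511545]
q [0.505 0.005 1.366 0.033 2.154]
scene lid_hinge [347. 270.] res [3.7 1.9]
scene lever_pivot [286. 222.] res [0.6 4.2]
scene lid_knob [315. 221.] res [-2.7  0.7]
scene lever_grip [254. 175.] res [ 1.8 -3.1]
side lid_hinge [274. 245.] res [0.4 1.7]
side lever_pivot [342. 278.] res [1.4 1.3]
side lid_knob [316. 276.] res [-0.5 -0.8]
side lever_grip [385. 262.] res [1.4 0.3]
press [0.505 0.005 0.   ]
lid_hinge [0.529 0.124 0.03 ]
lever_pivot [ 0.478 -0.122  0.052]
lid_knob [ 0.441 -0.055  0.074]
lever_grip [ 0.453 -0.243  0.197]
rim [ 0.484 -0.093  0.037]
```

Emit:
apply_moves --pt "2 0 -30 0 0 0 1" --pt "3 0 -60 0 0 0 1" --pt "3 -1 -90 0 0 0 1" --pt "3 -1 -117 0 0 0 1" --pt "3 -1 -117 0 0 0 1" --pt "3 -1 -117 0 0 0 -1" --pt "3 -1 -117 0 0 0 -1" --pt "3 -1 -117 0 0 0 -1" --pt "3 -1 -117 0 0 0 -1" --pt "3 -1 -117 0 0 0 -1"

```text
time_s: 21.57
eef_pos: [0.4494, -0.2452, 0.1895]
tool_rot: [0.17, 1.556, -0.164]
force: [-0.4, -0.4, -0.3]
finger_gap: 0.649
```

Emit:
apply_moves --pt "0 0 0 0 0 0 -1" --pt "0 0 0 0 0 0 -1" --pt "0 0 0 0 0 0 -1" --pt "0 0 0 0 0 0 -1" --pt "0 0 0 0 0 0 -1" --pt "0 0 0 0 0 0 -1" --pt "0 0 0 0 0 0 -1" --pt "0 0 0 0 0 0 -1" --pt "0 0 0 0 0 0 -1" --pt "0 0 0 0 0 0 -1" --force 15

```text
time_s: 22.4
eef_pos: [0.4454, -0.245, 0.1889]
tool_rot: [0.17, 1.568, -0.163]
force: [-27.1, -1.3, 6.7]
finger_gap: 0.443
```

```bash
python3 - <<'E'
from fit import *
s=telemetry.sense(); p=s["eef_pos"];print(s["time_s"],p,s["force"],s["finger_gap"])
yaw=1.37; X=np.array([np.cos(yaw),np.sin(yaw)]); piv=np.array([.475,-.1225,.052])
g=p+[0,0,.008]-piv; a0=np.arctan2(g[2],g[:2]@X); print("ang",a0,"r",np.hypot(g[2],g[:2]@X))
for a in np.linspace(a0,.121,20)[1:]:
    d=.19*(np.cos(a)-np.cos(a0)); print(np.round([*(1000*d*X),190*(np.sin(a)-np.sin(a0))]),round(a,2))
E
```

```text
22.4 [ 0.44543944 -0.24498669  0.18891014] [-27.10056775  -1.29956835   6.66748434] 0.44314903741347816
ang 2.2861968494558855 r 0.19197704011394437
[ 3. 17. 13.] 2.17
[ 7. 35. 24.] 2.06
[11. 54. 33.] 1.94
[15. 74. 40.] 1.83
[19. 95. 45.] 1.72
[ 24. 116.  46.] 1.6
[ 28. 137.  46.] 1.49
[ 32. 158.  43.] 1.37
[ 36. 179.  38.] 1.26
[ 40. 199.  30.] 1.15
[ 44. 218.  20.] 1.03
[ 48. 235.   8.] 0.92
[ 51. 251.  -6.] 0.8
[ 54. 266. -22.] 0.69
[ 57. 278. -40.] 0.58
[ 59. 289. -59.] 0.46
[ 60. 297. -78.] 0.35
[ 62. 303. -99.] 0.23
[  62.  307. -120.] 0.12
```

Emit:
apply_moves --pt "2 17 12 0 0 0 -1" --pt "6 35 23 0 0 0 -1" --pt "10 54 32 0 0 0 -1" --pt "15 74 39 0 0 0 -1" --pt "19 95 44 0 0 0 -1" --pt "24 116 46 0 0 0 -1" --pt "28 137 46 0 0 0 -1" --pt "32 158 43 0 0 0 -1" --pt "36 179 38 0 0 0 -1" --pt "40 199 30 0 0 0 -1"

```text
time_s: 23.23
eef_pos: [0.4882, -0.0459, 0.2205]
tool_rot: [0.169, 1.558, -0.164]
force: [14.5, -6.8, -4.1]
finger_gap: 0.441
```

Emit:
apply_moves --pt "4 18 -10 0 0 0 -1" --pt "8 35 -22 0 0 0 -1" --pt "11 51 -36 0 0 0 -1" --pt "14 66 -52 0 0 0 -1" --pt "17 78 -70 0 0 0 -1" --pt "19 89 -89 0 0 0 -1" --pt "21 97 -108 0 0 0 -1" --pt "23 102 -124 0 0 0 -1" --pt "23 105 -138 0 0 0 -1" --pt "23 107 -144 0 0 0 -1"

```text
time_s: 24.07
eef_pos: [0.512, 0.0613, 0.0756]
tool_rot: [0.168, 1.556, -0.164]
force: [3.0, -5.8, 0.4]
finger_gap: 0.435
```

```bash
python3 - <<'E'
from fit import *
s=telemetry.sense(); p=s["eef_pos"];print(s["time_s"],p,s["force"],s["finger_gap"])
C={n:cam(n) for n in("scene","side")}
fit(C,q0=(.5,0,1.36,.0,.1))
E
```

```text
24.0667 [0.51197516 0.06127337 0.07559476] [ 3.04887463 -5.76754092  0.35623671] 0.4354780508274146
q [ 0.504  0.003  1.311 -0.017  0.046]
scene lid_hinge [347. 273.] res [ 1.9 -0.5]
scene lever_pivot [287. 226.] res [ 1.1 -0.5]
scene lid_knob [311. 221.] res [1.1 2.1]
scene lever_grip [333. 249.] res [ 0.3 -0.6]
side lid_hinge [273. 245.] res [3.5 0.8]
side lever_pivot [341. 281.] res [ 1.2 -0.4]
side lid_knob [315. 280.] res [-0.1 -1.2]
side lever_grip [291. 242.] res [0.7 0.8]
press [0.504 0.003 0.   ]
lid_hinge [0.535 0.121 0.03 ]
lever_pivot [ 0.47  -0.122  0.052]
lid_knob [ 0.436 -0.055  0.065]
lever_grip [0.518 0.059 0.084]
rim [ 0.478 -0.093  0.026]
```

Emit:
apply_moves --pt "0 0 -3 0 0 0 -1" --pt "0 0 -6 0 0 0 -1" --pt "0 0 -9 0 0 0 -1" --pt "0 0 -11 0 0 0 -1" --pt "0 0 -12 0 0 0 -1" --pt "0 0 -13 0 0 0 -1" --pt "0 0 -13 0 0 0 -1" --pt "0 0 -13 0 0 0 -1" --pt "0 0 -13 0 0 0 -1" --pt "0 0 -13 0 0 0 -1"

```text
time_s: 25.4
eef_pos: [0.5122, 0.0613, 0.0655]
tool_rot: [0.169, 1.555, -0.164]
force: [-3.1, 3.6, 14.8]
finger_gap: 0.433
```

Emit:
apply_moves --pt "0 0 -1 0 0 0 1" --pt "0 0 -1 0 0 0 1" --pt "0 0 -1 0 0 0 1" --pt "0 0 -1 0 0 0 1" --pt "0 0 -1 0 0 0 1" --pt "0 0 -1 0 0 0 1" --pt "0 0 25 0 0 0 1" --pt "0 0 55 0 0 0 1" --pt "0 0 55 0 0 0 -1" --pt "0 0 55 0 0 0 -1"

```text
time_s: 26.23
eef_pos: [0.5127, 0.0613, 0.1215]
tool_rot: [0.169, 1.552, -0.164]
force: [-0.3, 0.2, -1.2]
finger_gap: 0.872
```

Emit:
apply_moves --pt "0 0 0 0 0 0 -1" --pt "0 0 0 0 0 0 -1" --pt "0 0 0 0 0 0 -1" --pt "0 0 0 0 0 0 -1" --pt "0 0 0 0 0 0 -1" --pt "0 0 0 0 0 0 -1" --pt "0 0 0 0 0 0 -1" --pt "0 0 0 0 0 0 -1" --pt "0 0 0 0 0 0 -1" --pt "0 0 0 0 0 0 -1"

```text
time_s: 27.07
eef_pos: [0.5127, 0.0612, 0.1215]
tool_rot: [0.169, 1.552, -0.164]
force: [0.2, 0.1, -0.2]
finger_gap: 0.11
```

Tips are now at 0.11. I'll press the ball's top, expected at 0.095, as a contact check.

Emit:
apply_moves --pt "0 2 -6 0 0 0 -1" --pt "0 2 -10 0 0 0 -1" --pt "0 2 -12 0 0 0 -1" --pt "0 2 -14 0 0 0 -1" --pt "0 2 -16 0 0 0 -1" --pt "0 2 -17 0 0 0 -1" --pt "0 2 -18 0 0 0 -1" --pt "0 2 -18 0 0 0 -1" --pt "0 2 -18 0 0 0 -1" --pt "0 2 -18 0 0 0 -1"

```text
time_s: 27.9
eef_pos: [0.5127, 0.0635, 0.1059]
tool_rot: [0.169, 1.551, -0.163]
force: [-11.4, 1.8, 27.8]
finger_gap: 0.007
```

Emit:
apply_moves --pt "0 0 30 0 0 0 -1" --pt "0 0 65 0 0 0 -1" --pt "0 0 100 0 0 0 -1" --pt "0 0 140 0 0 0 -1" --pt "-10 0 180 0 0 0 -1" --pt "-20 0 200 0 0 0 -1" --pt "-30 0 200 0 0 0 -1" --pt "-30 0 200 0 0 0 -1" --pt "-30 0 200 0 0 0 -1" --pt "-30 0 200 0 0 0 -1"

```text
time_s: 28.73
eef_pos: [0.4829, 0.0635, 0.305]
tool_rot: [0.169, 1.553, -0.163]
force: [0.8, -0.7, -0.1]
finger_gap: 0.009
```

```bash
python3 - <<'E'
from fit import *
s=telemetry.sense(); print(s["time_s"],s["eef_pos"],s["force"])
C={n:cam(n) for n in("scene","side")}
fit(C,q0=(.5,0,1.36,.0,.0))
cv2.imwrite("pics/g.png",np.hstack([C["scene"]["image"][130:380,130:530],C["side"]["image"][150:400,100:500]]))
for t in "pot_large pot_small jar spoon whisk bowl warmer".split():
    print(t,[np.round(np.array(r[0]["location"])*[640,480]) for n in C for r in [nets.place_of(n,t)] if r])
E
```

```text
28.7333 [0.48292435 0.06352882 0.30502403] [ 0.78212916 -0.67183938 -0.06754926]
q [ 0.501  0.004  1.32   0.003 -0.01 ]
scene lid_hinge [349. 272.] res [0.9 0.2]
scene lever_pivot [287. 223.] res [1.9 2.1]
scene lid_knob [313. 222.] res [0.3 0.4]
scene lever_grip [335. 252.] res [-0.4 -1.5]
side lid_hinge [272. 245.] res [3.1 1.5]
side lever_pivot [343. 283.] res [-0.9 -1.8]
side lid_knob [314. 278.] res [ 0.1 -0.3]
side lever_grip [289. 244.] res [1.1 1.9]
press [0.501 0.004 0.   ]
lid_hinge [0.532 0.123 0.03 ]
lever_pivot [ 0.469 -0.122  0.052]
lid_knob [ 0.435 -0.054  0.069]
lever_grip [0.516 0.061 0.073]
rim [ 0.477 -0.092  0.031]
pot_large [array([146., 255.])]
pot_small [array([494., 258.]), array([136., 233.])]
jar [array([184., 217.]), array([473., 312.])]
spoon [array([267., 204.]), array([377., 331.])]
whisk [array([335., 252.]), array([334., 217.])]
bowl [array([220., 185.]), array([452., 363.])]
warmer [array([448., 342.]), array([198., 213.])]
```

View pics/g.png

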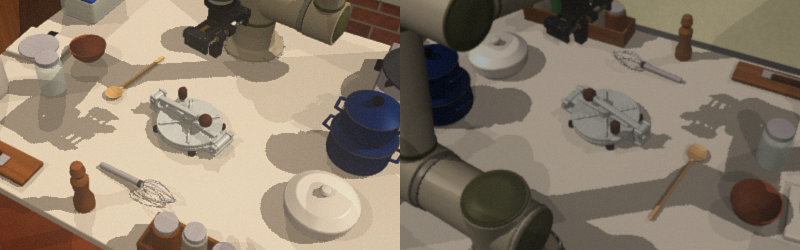

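The picture shows the lid flat, the lever lying over it with its ball on the hinge side, and the bystanders where they were. I'm handing the job in.

```bash
python3 -c "
from plant import robot
print(robot.sign_off())"
```

```text
the job is handed in; nothing more can be done
None
```

The press is shut with the lever thrown over the lid, and the job is handed in at about 29 s of the 72 s allowed; sign-off gives no verdict. I pushed the lid back onto its stop, swung the lever out by its ball to about 2.15 rad, lowered the lid by the knob, then threw the lever over and pressed it down.

**Last checks:**
- **Lid and lever:** the final fit gave the lid at 0.003 rad and the lever at -0.010 rad. Pressing the ball with the fingertips put its top at 0.095 m, which is where it should be with the lever at 0.
- **Arm:** it is clear of everything, with wrist force at about zero.
- **Bystanders:** nothing touched them, and in the last picture they all look where they were.

**Checks that disagreed:**
- **Lid reading after release:** just after I let go of the knob, with the lever still out, the fit read the lid at 0.033 rad. That is close to the 0.04 limit. The wrist had felt about 22 N of contact when I pressed the lid down, so I put this down to camera noise.
- **Bystander readings:** in the scene camera the network put the whisk at the lever ball and missed the large pot. It also put the spoon somewhere different in the side view, where its first reading had been poor. The picture shows the whisk and pot in place, and the spoon lies at the same spot in it.

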